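Wedge the tube rack tight on the laboratory shaker

TASK

The tube rack is loose on the shaker. Take the thick wedge from the holder, stand it tip down near the middle of the gap between the rack and the tall upright plate, with its flat face to the plate and its sloping face to the rack, and press it down until the rack is hard against the opposite stop and the wedge is jammed tight. Let go of it and leave the slim wedge in the holder.

Things in the scene. Friction and masses are not known exactly. Their poses are not given: they have to be found in the camera images.
- wedge: Thick white wedge hanging in a two-rail holder by its head, tip 17 mm above the bench. Origin: tip height, under head centre; z up. Blade z 0-95 mm, x +-20 mm; flat face y +17, sloping face from y +13 (tip) to -17 (top). Head to grip: 60 (x) x 34 (y) x 30 mm, z 95-125. Holder rails 112 mm high: lift over 100 mm. Flat faces look to robot's left (within 15 deg). Self-locking once driven.
- slim_wedge: Slim white wedge in the same holder, 120 mm from the thick one along y, on either side. Same height, width and head length, but head and blade top only 16 mm thick (y): too thin to jam. Stays in the holder. Origin: tip height, under head centre; axes as the thick wedge's.
- rack: Grey tube rack full of capped tubes, 110 (x) x 100 (y) x 80 mm, 0.8 kg; caps rise 9 mm more. Origin: centre of underside; z up. It stands on the shaker, 4 to 7 mm off the stop, leaving a 20 to 23 mm gap to the tall plate (27 mm once against the stop). It slides when the wedge is pressed with some 5 to 12 N; 15 to 25 N makes it tight.
- shaker: Fixed grey shaker, 160 (x) x 200 (y) mm, yaw within 20 deg. Origin: centre of underside, on bench; z up. Platform top z 50 mm. Tall plate on +y side: inner face y +63.5, 12 thick, 130 long, top z 140. Stop on -y side: inner face y -63.5, top z 110. Gap open at both x ends above 12 mm lips. Wedge origin, home: about x 0, y +46, z +58 mm here; merely set in, it stays 10 to 22 mm higher.
There are look-alikes about, which are no part of the job. There is more than one size of the rack; the one meant has the size given above.

How it is judged:
By the outcome, as a careful person would: the job done as asked, in the order asked, and still so for the second after the job is handed in, with the robot touching nothing.
It also fails if it takes over 45 s, if anything falls off the work surface, if the arm or the gripper's body presses on something with over 40 N, if the wrist force passes 120 N, or if a joint passes its speed limit or range.

ROBOT

A 6-joint arm with a two-finger parallel gripper is mounted at the origin on the work surface. World frame = base frame: x ahead of the robot, y to its left, z up, the work surface at z = 0. Lengths are in mm, angles in rad, forces in N, time in s.
With the tool pointing down it reaches from about 275 to 1000 mm from the base axis. Payload 8.4 kg.
Tool frame: the origin (TCP) lies between the finger pads; the fingertips stand 8 mm ahead of it and the grasp point (between the pads) lies 11 mm behind it (tcp_to_tips is the distance from the TCP to the fingertips, in mm); z points along the fingers, y is the line along which they close (so a half turn about z gives the same grasp; the last joint's range is limited). The gripper opens to 85 mm and grips with 20 to 120 N. Pads are 22 mm wide; open, the fingers measure 114 mm over their backs; the gripper's body (76 mm by 85 mm) begins 54 mm behind the grasp point. The pads swing forward as they close: fully open they stand 13 mm farther back than shut.
Start: joints at [1.112, 0.353, 1.633, -0, 1.155, -0.002], TCP at [275.673, 560.921, 239.281] pointing down, gripper open.
Joint ranges: [-2.63, 2.63], [-0.92, 2.1], [0.06, 2.66], [-1.3, 4.44], [0, 2.69], [-3.02, 3.02]. Speed limits (rad/s): [2.22, 2.22, 2.79, 3.14, 3.14, 3.14].

INTERFACE

Orientations are given as [roll, pitch, yaw] about the fixed x, y, z axes, in that order (R = Rz(yaw) Ry(pitch) Rx(roll)).
In Python, from rig import * gives the robot as it stands.
- The arm moves only by the tool step_arm, never from a script. Its argument "motion" is a list of rows, each an object with "claw": the finger opening in mm, from 0 to 85.4; "delta_pos": the shift along the tool's x, y, z in mm, a list of three; "turn": the turn about the tool's z in rad. In form: [{"claw": claw, "delta_pos": [dx, dy, dz], "turn": turn}, ...]. A call has 1 to 8 rows; each row shifts and turns the commanded pose from where the row before left it, along the tool's axes as they then stand; what a row does not reach is not made up. A row lasts 1/12 s, in which the tool goes at most 41.7 mm and 7.16 degrees, less where a joint would pass 70% of its speed; a pose out of reach is approached as far as the arm can. A call is refused whole if a number of a shift passes 41.7 or a number of a turn 0.125, either way. A call with a gripper value outside its range is refused whole. The fingers move at their own pace and stop on an object; "force" is the grip in N (left out, the last holds). Time passes only in rows, so rows that do not move let the fingers close. It gives the time, the measured TCP pose, the force, the opening and the grip force at its end, in the units of the state.
- sense(): the state, without advancing time (a new reading comes with each control period).
- grab_frame(name): name is "scene" or "top" or "wrist"; returns a dict with "img" (480x640x3 uint8, red, green, blue), "vertical_fov" (degrees; the focal length in pixels is half the picture's height over the tangent of half this angle, whatever the lens; pixels are square), "cx", "cy" (the principal point, pixels), "R" (3x3) and "t" (3): a world point X has camera coordinates R X + t. Camera axes: x right, y down, z forward; pixel columns grow to the right and rows downward; lengths in mm; the calibration is good to about 2 mm. A picture is of the moment at which its call begins. There is no depth.
- sign_off(): hands the job in; it is judged then, once.
The state is a dict: "clock": time; "qpos": joint angles; "qvel": joint speeds; "joint_efforts": joint torques, N m; "eef_pos": TCP position; "tcp_rot": TCP orientation; "contact_force": force on the tool from outside, world axes, zero at the start; "wrist_torque": the same for the moment, N m; "opening": opening from 0.0 (shut) to 1.0 (fully open); "grasp_force": force on a finger pad.
Only numpy, scipy, OpenCV 4.12 (cv2) and the standard library are available. Lean on these libraries where they do the work, as an engineer would, in place of code of your own. Each camera call takes 0.05 s, during which the arm holds its last target. There are 200 camera calls.

## Working session

There is one attempt and no reset: what is moved stays moved. The work goes in short steps, Python scripts to look and compute and a tool call to move; the robot and the scene stay as the last step left them, time stands still between calls to the robot, and variables do not carry over. Pictures are saved under pics/ and viewed, at most 10 in all, crops included, and the job is handed in when it is done.

Besides the shell and the picture viewer there is one more tool, called as name(argument=value, ...) on one line, values as JSON. step_arm: Moves the arm, as the interface text tells. Its arguments: {"type":"object","properties":{"motion":{"type":"array","items":{"type":"object","properties":{"claw":{"type":"number"},"delta_pos":{"type":"array","items":{"type":"number"}},"turn":{"type":"number"}}}},"force":{"type":"number"}},"required":["motion"]}

```bash
mkdir -p pics
cat > h.py <<'E'
from rig import *
import numpy as np, cv2, pickle
def snap(n,f):
    d=grab_frame(n); cv2.imwrite('pics/'+f+'.png',d['img'][:,:,::-1]); pickle.dump(d,open('pics/'+f+'.pkl','wb')); return d
def load(f): return pickle.load(open('pics/'+f+'.pkl','rb'))
def K(d):
    f=240/np.tan(np.radians(d['vertical_fov'])/2); return f,d['cx'],d['cy']
def ray(d,u,v,z):
    f,cx,cy=K(d);R=np.array(d['R']);t=np.array(d['t'])
    c=-R.T@t; r=R.T@np.array([(u-cx)/f,(v-cy)/f,1]); return c+r*(z-c[2])/r[2]
def proj(d,X):
    f,cx,cy=K(d);p=np.array(d['R'])@np.array(X)+np.array(d['t']); return np.array([f*p[0]/p[2]+cx,f*p[1]/p[2]+cy])
E
python3 - <<'E'
from h import *
print(sense())
for n in ("scene","top"):
    d=snap(n,n+'0'); print(n,d['vertical_fov'],d['cx'],d['cy'],-np.array(d['R']).T@d['t'],np.array(d['R']).round(2).tolist(),[k for k in d])
E
```

```text
{'clock': 0.0, 'qpos': array([ 1.11156382e+00,  3.53663594e-01,  1.63412783e+00,  1.52572769e-05,
        1.15519045e+00, -2.40923130e-03]), 'qvel': array([ 8.34423085e-05, -3.84748041e-04,  3.79109520e-04, -3.15560725e-04,
        2.37697911e-03,  1.32480474e-03]), 'joint_efforts': array([-1.46609342e-03, -6.05259275e+01, -3.42057717e+01,  4.74326430e-05,
        9.43038496e-03, -4.84971338e-06]), 'eef_pos': array([275.4846208 , 560.4994816 , 238.55471831]), 'tcp_rot': array([-3.14020347e+00, -1.72967934e-05,  2.68476320e+00]), 'contact_force': array([-0.5868206 ,  0.90941048,  0.03554993]), 'wrist_torque': array([-0.01222016, -0.00081218,  0.07497604]), 'grasp_force': 0.0, 'opening': 1.0011303646236305}
scene 54.32536314163624 311.32099585415756 233.0524002707061 [1112.98263688  341.74382308  495.36288001] [[-0.4, 0.92, -0.02], [0.5, 0.2, -0.84], [-0.77, -0.34, -0.54]] ['img', 'vertical_fov', 'cx', 'cy', 'R', 't']
top 56.37168763543721 321.29932665147595 243.01658708691716 [353.43498458  45.77658227 803.26729254] [[-0.02, -1.0, -0.01], [-0.98, 0.02, -0.18], [0.18, 0.01, -0.98]] ['img', 'vertical_fov', 'cx', 'cy', 'R', 't']
```

View pics/top0.png

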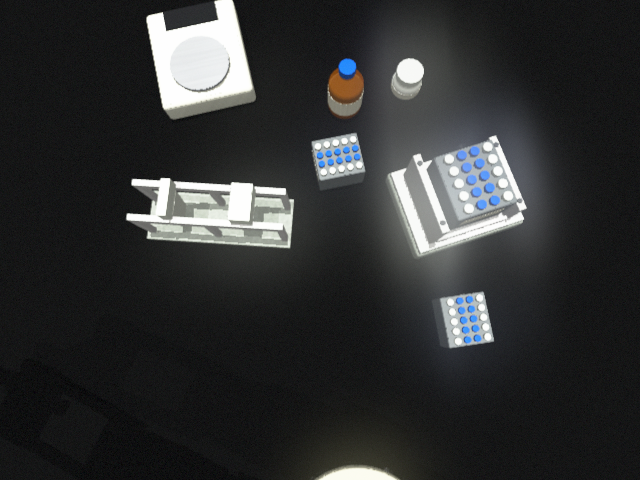

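View pics/scene0.png

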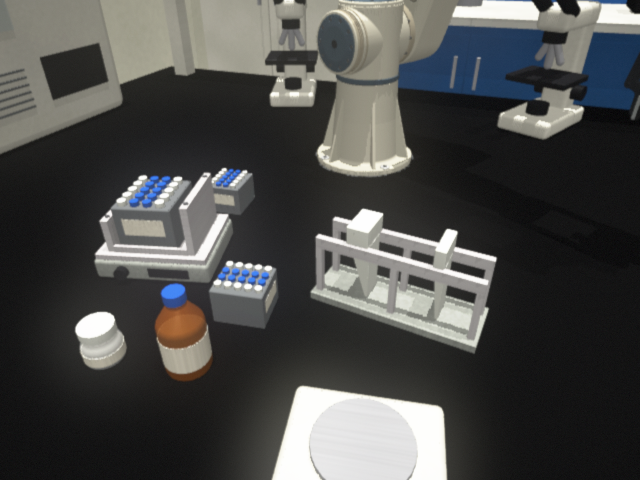

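Top view: the thick wedge's head is at about (241,202) and the slim one at (166,198). The shaker is at about (457,197), with its tall plate on the left (+y) side at (430,200) and the rack at (478,180). I'll enlarge both areas.

Run:
```python
from h import *
im=load('top0')['img'][:,:,::-1]
a=cv2.resize(im[130:260,382:532],None,fx=4,fy=4,interpolation=cv2.INTER_CUBIC)
b=cv2.resize(im[172:222,215:265],None,fx=4,fy=4,interpolation=cv2.INTER_CUBIC)
o=np.zeros((520,800,3),np.uint8); o[:,:600]=a; o[:200,600:]=b
cv2.imwrite('pics/c1.png',o)
```

```text
(no output)
```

View pics/c1.png

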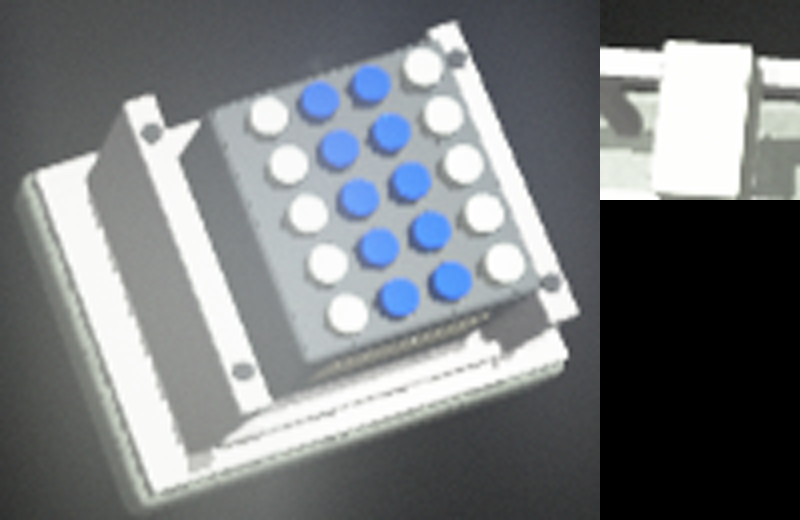

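Crop: plate top strip ends at (140,99) and (256,407), stop strip ends at (442,26) and (566,318). Rack top corners are about (212,112), (308,362), (535,290), and the thick head's corners are (665,42), (750,45), (740,195), (655,190).

Run:
```python
from h import *
d=load('top0')
A=lambda x,y,z: ray(d,382+(x-0)/4-.375,130+y/4-.375,z)[:2]
B=lambda x,y,z: ray(d,215+(x-600)/4-.375,172+y/4-.375,z)[:2]
p=[A(125,103,140),A(155,95,140),A(272,402,140),A(240,412,140)]
s=[A(430,30,110),A(455,22,110),A(578,313,110),A(553,322,110)]
r=[A(212,112,130),A(308,362,130),A(535,290,130),A(437,45,130)]
h=[B(665,42,142),B(750,45,142),B(740,195,142),B(655,190,142)]
for n,q in zip('psrh',(p,s,r,h)):
    q=np.array(q);e=np.roll(q,-1,0)-q
    print(n,q.round(1).tolist(),'c',q.mean(0).round(1),'len',np.linalg.norm(e,axis=1).round(1),'ang',np.degrees(np.arctan2(e[:,1],e[:,0])).round(1))
print(np.array(p).mean(0)-np.array(s).mean(0))
```

```text
p [[611.7, -95.3], [614.7, -107.1], [491.6, -144.1], [488.0, -131.8]] c [ 551.5 -119.5] len [ 12.2 128.6  12.8 129. ] ang [ -75.7 -163.3  106.3   16.4]
s [[652.1, -228.1], [655.4, -238.6], [531.5, -276.4], [528.0, -266.2]] c [ 591.7 -252.3] len [ 11.  129.6  10.8 129.9] ang [ -72.8 -163.   108.7   17. ]
r [[611.1, -131.5], [509.1, -161.8], [535.8, -251.5], [637.1, -222.4]] c [ 573.3 -191.8] len [106.4  93.6 105.4  94.6] ang [-163.4  -73.4   16.   106. ]
h [[573.6, 187.8], [571.7, 154.9], [512.4, 158.1], [515.0, 190.5]] c [543.2 172.8] len [32.9 59.4 32.5 58.6] ang [-93.3 176.9  85.4  -2.7]
[-40.26356484 132.77792018]
```

step_arm(motion=[{"claw": 85,"delta_pos": [0,0,0],"turn": -0.102},{"claw": 85,"delta_pos": [0,0,0],"turn": -0.102},{"claw": 85,"delta_pos": [0,0,0],"turn": -0.102},{"claw": 85,"delta_pos": [0,0,0],"turn": -0.102},{"claw": 85,"delta_pos": [-23.9,-31.2,0],"turn": 0},{"claw": 85,"delta_pos": [-23.9,-31.2,0],"turn": 0},{"claw": 85,"delta_pos": [-23.9,-31.2,0],"turn": 0},{"claw": 85,"delta_pos": [-23.9,-31.2,0],"turn": 0}])

```text
clock: 0.77
eef_pos: [365.4, 430.1, 238.9]
tcp_rot: [-3.141, -0.0, 3.094]
contact_force: [0.8, 0.3, 0.1]
opening: 0.996
grasp_force: 0.0
```

step_arm(motion=[{"claw": 85,"delta_pos": [-23.9,-31.2,0],"turn": 0},{"claw": 85,"delta_pos": [-23.9,-31.2,0],"turn": 0},{"claw": 85,"delta_pos": [-23.9,-31.2,0],"turn": 0},{"claw": 85,"delta_pos": [-23.9,-31.2,0],"turn": 0},{"claw": 85,"delta_pos": [-23.9,-31.2,0],"turn": 0},{"claw": 85,"delta_pos": [-23.9,-31.2,0],"turn": 0},{"claw": 85,"delta_pos": [-23.9,-31.2,0],"turn": 0},{"claw": 85,"delta_pos": [-23.9,-31.2,0],"turn": 0}])

```text
clock: 1.43
eef_pos: [544.5, 171.1, 239.1]
tcp_rot: [-3.142, -0.0, 3.093]
contact_force: [0.2, 0.9, -0.3]
opening: 0.997
grasp_force: 0.0
```

Run:
```python
from h import *
s=sense();print(s['clock'],s['eef_pos'],s['tcp_rot'],s['qpos'])
d=snap('wrist','w1');print(-np.array(d['R']).T@d['t'])
o=[[sx*30,sy*17] for sx,sy in((1,1),(1,-1),(-1,-1),(-1,1))]
a=-0.049;c,n=np.cos(a),np.sin(a)
im=d['img'][:,:,::-1].copy()
for q in o:
    p=proj(d,[543.2+c*q[0]-n*q[1],172.8+n*q[0]+c*q[1],142]);print(p); cv2.circle(im,tuple(int(v) for v in p),3,(0,0,255),1)
cv2.imwrite('pics/w1o.png',im)
```

```text
1.4333 [544.46979789 171.10388902 239.10431413] [-3.14153113e+00 -3.34771755e-04  3.09274003e+00] [ 3.01823678e-01  2.69501364e-01  1.75155669e+00  6.35544710e-05
  1.12087013e+00 -1.22014769e+00]
[480.12260965 173.82612497 372.4455607 ]
[353.10244107 287.44199362]
[296.87836325 287.46784805]
[295.1648962  188.57469736]
[355.15035642 188.52802503]
```

View pics/w1o.png

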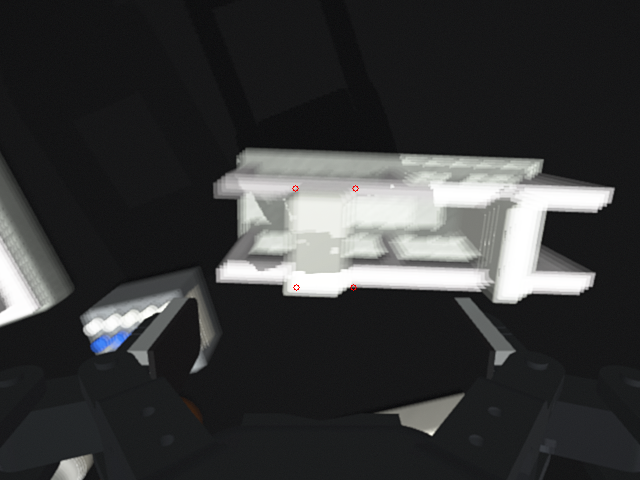

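The arm was still moving, so the picture is motion-blurred: the head spans about x 285–350, y 185–296. I'll let it settle and retake it as an enlarged crop.

step_arm(motion=[{"claw": 85,"delta_pos": [0,0,0],"turn": 0},{"claw": 85,"delta_pos": [0,0,0],"turn": 0},{"claw": 85,"delta_pos": [0,0,0],"turn": 0}])

```text
clock: 1.73
eef_pos: [543.2, 173.5, 239.0]
tcp_rot: [3.142, -0.001, 3.093]
contact_force: [-0.3, 0.8, 1.0]
opening: 0.994
grasp_force: 0.0
```

Run:
```python
from h import *
s=sense();print(s['clock'],s['eef_pos'],s['tcp_rot'],s['qpos'])
d=snap('wrist','w2')
im=d['img'][150:330,230:470,::-1]
cv2.imwrite('pics/w2c.png',cv2.resize(im,None,fx=3,fy=3,interpolation=cv2.INTER_CUBIC))
```

```text
1.7333 [543.18990192 173.51481391 238.96693672] [ 3.14153585e+00 -9.56548317e-04  3.09301057e+00] [ 3.06335033e-01  2.69155001e-01  1.75235564e+00  4.28278383e-04
  1.12095924e+00 -1.21606557e+00]
```

View pics/w2c.png

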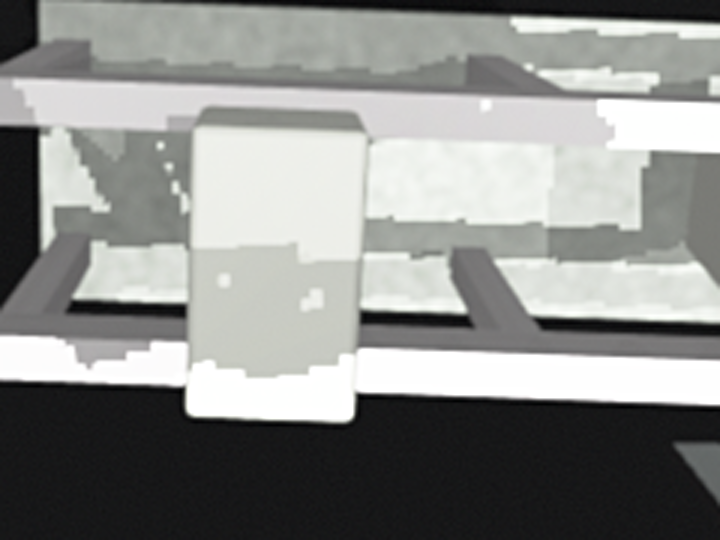

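Head top face corners in the crop: (193,126), (367,132), (355,422), (186,417).

Run:
```python
from h import *
d=load('w2')
q=np.array([ray(d,230+x/3-.33,150+y/3-.33,142)[:2] for x,y in((193,126),(367,132),(355,422),(186,417))])
e=np.roll(q,-1,0)-q
print(q.round(1),q.mean(0),np.linalg.norm(e,axis=1),np.degrees(np.arctan2(e[:,1],e[:,0])))
```

```text
[[512.8 159. ]
 [515.6 191.8]
 [574.3 187.6]
 [571.6 153.6]] [543.5560425  172.99555045] [32.96478387 58.91352229 34.10694542 59.0194937 ] [ 85.17474916  -4.083209   -94.64097519 174.8068029 ]
```

step_arm(motion=[{"claw": 85,"delta_pos": [0,0,24],"turn": 0.022},{"claw": 85,"delta_pos": [0,0,32],"turn": 0},{"claw": 85,"delta_pos": [0,0,32],"turn": 0},{"claw": 85,"delta_pos": [0,0,20],"turn": 0},{"claw": 85,"delta_pos": [0,0,12],"turn": 0},{"claw": 85,"delta_pos": [0,0,0],"turn": 0},{"claw": 85,"delta_pos": [0,0,0],"turn": 0}])

```text
clock: 2.37
eef_pos: [543.6, 173.8, 119.5]
tcp_rot: [-3.141, -0.0, 3.072]
contact_force: [-1.0, -0.7, 1.2]
opening: 0.994
grasp_force: 0.0
```

step_arm(force=70, motion=[{"claw": 28,"delta_pos": [0,0,0],"turn": 0},{"claw": 28,"delta_pos": [0,0,0],"turn": 0},{"claw": 28,"delta_pos": [0,0,0],"turn": 0},{"claw": 20,"delta_pos": [0,0,0],"turn": 0},{"claw": 20,"delta_pos": [0,0,0],"turn": 0},{"claw": 20,"delta_pos": [0,0,0],"turn": 0},{"claw": 20,"delta_pos": [0,0,0],"turn": 0}])

```text
clock: 2.95
eef_pos: [544.5, 173.1, 120.5]
tcp_rot: [3.141, 0.002, 3.071]
contact_force: [-1.5, 0.4, 7.2]
opening: 0.396
grasp_force: 69.5
```

step_arm(motion=[{"claw": 20,"delta_pos": [0,0,-10],"turn": 0},{"claw": 20,"delta_pos": [0,0,-25],"turn": 0},{"claw": 20,"delta_pos": [0,0,-35],"turn": 0},{"claw": 20,"delta_pos": [0,0,-35],"turn": 0},{"claw": 20,"delta_pos": [0,0,-30],"turn": 0},{"claw": 20,"delta_pos": [0,0,-15],"turn": 0},{"claw": 20,"delta_pos": [0,0,0],"turn": 0},{"claw": 20,"delta_pos": [0,0,0],"turn": 0}])

```text
clock: 3.62
eef_pos: [544.1, 173.0, 270.3]
tcp_rot: [3.141, 0.002, 3.071]
contact_force: [-0.9, -0.3, -1.9]
opening: 0.394
grasp_force: 69.5
```

Run:
```python
from h import *
s=sense();print(s['clock'],s['eef_pos'],s['tcp_rot'],s['opening'],s['contact_force'])
p=np.array([551.5,-119.5]);st=np.array([591.7,-252.3]);c=(p+st)/2
a=np.arctan2(*(p-st)[::-1])-np.pi/2
R=lambda a:np.array([[np.cos(a),-np.sin(a)],[np.sin(a),np.cos(a)]])
print('shaker',c,a)
for y in (46,44,45):
    t=c+R(a)@[0,y]; print(y,t)
```

```text
3.6167 [544.08372889 172.97886875 270.27048657] [3.14089272e+00 1.86791387e-03 3.07074061e+00] 0.3937851772501729 [-0.94260934 -0.30719036 -1.94959755]
shaker [ 571.6 -185.9] 0.29394194744543234
46 [ 558.27254233 -141.87297566]
44 [ 558.85199701 -143.78719411]
45 [ 558.56226967 -142.83008489]
```

step_arm(motion=[{"claw": 20,"delta_pos": [0,0,0],"turn": -0.121},{"claw": 20,"delta_pos": [0,0,0],"turn": -0.121},{"claw": 20,"delta_pos": [0,0,0],"turn": -0.122},{"claw": 20,"delta_pos": [7.75,-31.14,0],"turn": 0},{"claw": 20,"delta_pos": [7.75,-31.14,0],"turn": 0},{"claw": 20,"delta_pos": [7.75,-31.14,0],"turn": 0},{"claw": 20,"delta_pos": [7.75,-31.14,0],"turn": 0},{"claw": 20,"delta_pos": [7.75,-31.14,0],"turn": 0}])

```text
clock: 4.28
eef_pos: [550.4, 11.3, 267.3]
tcp_rot: [3.141, -0.003, -2.848]
contact_force: [1.2, 0.8, -0.3]
opening: 0.393
grasp_force: 69.8
```

step_arm(motion=[{"claw": 20,"delta_pos": [7.75,-31.14,0],"turn": 0},{"claw": 20,"delta_pos": [7.75,-31.14,0],"turn": 0},{"claw": 20,"delta_pos": [7.75,-31.14,0],"turn": 0},{"claw": 20,"delta_pos": [7.75,-31.14,0],"turn": 0},{"claw": 20,"delta_pos": [7.75,-31.14,0],"turn": 0},{"claw": 20,"delta_pos": [0,0,0],"turn": 0},{"claw": 20,"delta_pos": [0,0,0],"turn": 0},{"claw": 20,"delta_pos": [0,0,0],"turn": 0}])

```text
clock: 4.95
eef_pos: [558.8, -147.1, 267.7]
tcp_rot: [3.14, -0.002, -2.849]
contact_force: [-0.2, 0.5, -1.2]
opening: 0.39
grasp_force: 70.0
```

Run:
```python
from h import *
s=sense();print(s['clock'],s['eef_pos'],s['tcp_rot'],s['qpos'])
a=snap('wrist','w3')['img'][:,:,::-1]; b=snap('scene','s3')['img'][100:290,60:280,::-1]
o=np.zeros((600,800,3),np.uint8)
o[:480,:440]=a[:, 100:540]; o[:311,440:]=cv2.resize(b,(360,311),interpolation=cv2.INTER_CUBIC)
cv2.imwrite('pics/c3.png',o)
```

```text
4.95 [ 558.75706041 -147.13744737  267.72129354] [ 3.13974766e+00 -2.23565690e-03 -2.84924397e+00] [-2.60310423e-01  2.55189688e-01  1.70387879e+00  4.28124565e-04
  1.18539558e+00 -2.12361489e+00]
```

View pics/c3.png

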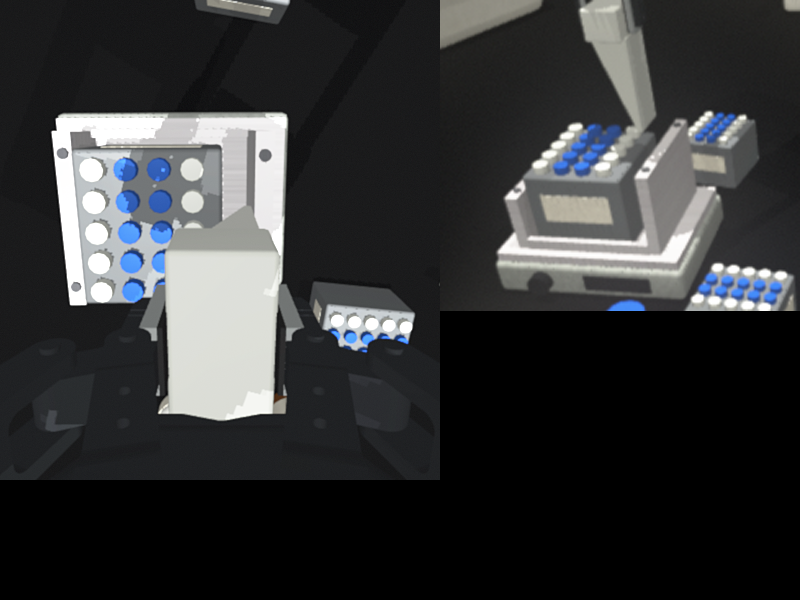

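The wedge is held straight, flat face to the plate (right in the wrist view). In the crop, the plate's inner top edge is at x≈252 (y 150), the rack's near edge at x≈221 (y 160), and the screws at (265,155), (62,153) and (76,287). I'll check these in the shaker frame.

Run:
```python
from h import *
d=load('w3');c=np.array([571.6,-185.9]);a=.2935
R=np.array([[np.cos(a),-np.sin(a)],[np.sin(a),np.cos(a)]])
for n,x,y,z in(('plate in',252,150,140),('plate out',286,118,140),('plate screw',265,155,140),('stop screw',62,153,110),('stop screw2',76,287,110),('rack',221,160,130),('rack',221,200,130)):
    print(n,(R.T@(ray(d,x+100,y,z)[:2]-c)).round(1))
t=load('top0')
for n,x,y,z in(('screw p',152,132,140),('p2',243,371,140),('s',456,59,110),('s2',550,282,110)):
    print(n,(R.T@(ray(t,382+x/4-.375,130+y/4-.375,z)[:2]-c)).round(1))
s=sense();print('tcp',R.T@(s['eef_pos'][:2]-c), s['tcp_rot'][2]+np.pi)
```

```text
plate in [-52.7  59.6]
plate out [-71.9  80.2]
plate screw [-49.6  67.9]
stop screw [-49.5 -71.1]
stop screw2 [ 50.8 -70.6]
rack [-45.9  40.2]
rack [-19.4  40.1]
screw p [50.2 69.3]
p2 [-49.9  69.4]
s [ 49.9 -69.1]
s2 [-49.4 -69.4]
tcp [-0.41375059 41.37918289] 0.2940499145049711
```

step_arm(motion=[{"claw": 20,"delta_pos": [0,-1.2,5],"turn": 0},{"claw": 20,"delta_pos": [0,0,14],"turn": 0},{"claw": 20,"delta_pos": [0,0,15],"turn": 0},{"claw": 20,"delta_pos": [0,0,15],"turn": 0},{"claw": 20,"delta_pos": [0,0,10],"turn": 0},{"claw": 20,"delta_pos": [0,0,5],"turn": 0},{"claw": 20,"delta_pos": [0,0,0],"turn": 0},{"claw": 20,"delta_pos": [0,0,0],"turn": 0}])

```text
clock: 5.72
eef_pos: [560.3, -148.4, 205.5]
tcp_rot: [-3.142, 0.0, -2.848]
contact_force: [-0.4, -0.3, -0.4]
opening: 0.39
grasp_force: 70.0
```

step_arm(motion=[{"claw": 20,"delta_pos": [0,1.5,3],"turn": 0},{"claw": 20,"delta_pos": [0,1.5,3],"turn": 0},{"claw": 20,"delta_pos": [0,0.5,3],"turn": 0},{"claw": 20,"delta_pos": [0,0.5,2],"turn": 0},{"claw": 20,"delta_pos": [0,0,0],"turn": 0},{"claw": 20,"delta_pos": [0,0,0],"turn": 0}])

```text
clock: 6.22
eef_pos: [558.8, -144.8, 194.2]
tcp_rot: [3.142, -0.0, -2.848]
contact_force: [-0.6, -0.8, -0.1]
opening: 0.39
grasp_force: 70.0
```

step_arm(motion=[{"claw": 20,"delta_pos": [0,0.5,3],"turn": 0},{"claw": 20,"delta_pos": [0,0.5,3],"turn": 0},{"claw": 20,"delta_pos": [0,0,2],"turn": 0},{"claw": 20,"delta_pos": [0,0,0],"turn": 0}])

```text
clock: 6.55
eef_pos: [558.2, -143.8, 185.6]
tcp_rot: [3.141, -0.001, -2.848]
contact_force: [0.0, -0.5, -0.9]
opening: 0.39
grasp_force: 70.0
```

step_arm(motion=[{"claw": 20,"delta_pos": [0,0.5,2],"turn": 0},{"claw": 20,"delta_pos": [0,0.5,2],"turn": 0},{"claw": 20,"delta_pos": [0,0,2],"turn": 0},{"claw": 20,"delta_pos": [0,0,0],"turn": 0}])

```text
clock: 6.88
eef_pos: [558.1, -142.7, 179.9]
tcp_rot: [3.141, -0.0, -2.848]
contact_force: [-0.5, 1.0, -0.7]
opening: 0.388
grasp_force: 69.9
```

step_arm(motion=[{"claw": 20,"delta_pos": [0,0.3,2],"turn": 0},{"claw": 20,"delta_pos": [0,0.2,2],"turn": 0},{"claw": 20,"delta_pos": [0,0,0],"turn": 0},{"claw": 20,"delta_pos": [0,0,0],"turn": 0}])

```text
clock: 7.22
eef_pos: [558.3, -142.5, 176.2]
tcp_rot: [-3.141, 0.0, -2.848]
contact_force: [0.4, -0.2, -1.0]
opening: 0.39
grasp_force: 69.9
```

step_arm(motion=[{"claw": 20,"delta_pos": [0,0,2],"turn": 0},{"claw": 20,"delta_pos": [0,0,0],"turn": 0},{"claw": 20,"delta_pos": [0,0,0],"turn": 0}])

```text
clock: 7.47
eef_pos: [558.2, -142.5, 174.2]
tcp_rot: [-3.141, 0.0, -2.848]
contact_force: [0.7, 0.8, -1.2]
opening: 0.392
grasp_force: 69.9
```

step_arm(motion=[{"claw": 20,"delta_pos": [0,0,2],"turn": 0},{"claw": 20,"delta_pos": [0,0,0],"turn": 0},{"claw": 20,"delta_pos": [0,0,0],"turn": 0}])

```text
clock: 7.72
eef_pos: [558.2, -142.6, 172.2]
tcp_rot: [-3.141, 0.0, -2.848]
contact_force: [1.3, -0.2, -0.8]
opening: 0.386
grasp_force: 69.9
```

step_arm(motion=[{"claw": 20,"delta_pos": [0,0,2],"turn": 0},{"claw": 20,"delta_pos": [0,0,0],"turn": 0},{"claw": 20,"delta_pos": [0,0,0],"turn": 0}])

```text
clock: 7.97
eef_pos: [558.1, -142.5, 170.1]
tcp_rot: [-3.141, -0.0, -2.848]
contact_force: [2.4, -0.0, -1.0]
opening: 0.39
grasp_force: 69.9
```

Contact was expected by this depth, so I'll look.

Run:
```python
from h import *
a=snap('wrist','w4')['img'][60:420,120:420,::-1]; b=snap('scene','s4')['img'][120:290,80:250,::-1]
o=np.zeros((480,800,3),np.uint8)
o[:480,:400]=cv2.resize(a,(400,480)); o[:400,400:]=cv2.resize(b,(400,400),interpolation=cv2.INTER_CUBIC)
cv2.imwrite('pics/c4.png',o)
```

```text
(no output)
```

View pics/c4.png

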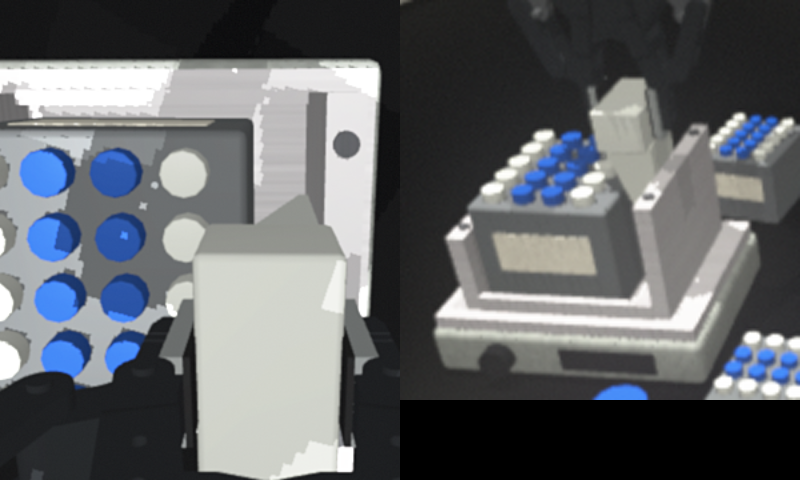

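The wedge is standing in the gap, flat face to the plate, and nothing is fouled. I'll keep pressing while watching the force.

step_arm(motion=[{"claw": 20,"delta_pos": [0,0,2],"turn": 0},{"claw": 20,"delta_pos": [0,0,0],"turn": 0},{"claw": 20,"delta_pos": [0,0,0],"turn": 0}])

```text
clock: 8.32
eef_pos: [558.2, -142.5, 168.2]
tcp_rot: [-3.141, 0.0, -2.848]
contact_force: [1.1, -1.1, 0.4]
opening: 0.391
grasp_force: 69.9
```

step_arm(motion=[{"claw": 20,"delta_pos": [0,0,2],"turn": 0},{"claw": 20,"delta_pos": [0,0,0],"turn": 0},{"claw": 20,"delta_pos": [0,0,0],"turn": 0}])

```text
clock: 8.57
eef_pos: [558.2, -142.5, 166.2]
tcp_rot: [-3.141, 0.0, -2.848]
contact_force: [0.8, -1.1, -1.0]
opening: 0.394
grasp_force: 69.9
```

Run:
```python
from h import *
d=load('w4');c=np.array([571.6,-185.9]);a=.2935
R=np.array([[np.cos(a),-np.sin(a)],[np.sin(a),np.cos(a)]])
for n,x,y,z in(('plate in',327,150,140),('screw',346,144,140),('rack',253,170,130),('headL',195,255,191.6),('headR',345,255,191.6)):
    print(n,(R.T@(ray(d,120+x*.75,60+y*.75,z)[:2]-c)).round(1))
```

```text
plate in [-47.9  62.1]
screw [-49.7  67.8]
rack [-40.5  39.7]
headL [-30.9  28.9]
headR [-30.9  61.1]
```

step_arm(motion=[{"claw": 20,"delta_pos": [0,0,1.5],"turn": 0},{"claw": 20,"delta_pos": [0,0,0],"turn": 0},{"claw": 20,"delta_pos": [0,0,0],"turn": 0}])

```text
clock: 8.82
eef_pos: [558.2, -142.5, 164.7]
tcp_rot: [-3.141, 0.0, -2.848]
contact_force: [1.6, -0.8, 0.4]
opening: 0.39
grasp_force: 70.0
```

step_arm(motion=[{"claw": 20,"delta_pos": [0,0,1.5],"turn": 0},{"claw": 20,"delta_pos": [0,0,0],"turn": 0},{"claw": 20,"delta_pos": [0,0,0],"turn": 0}])

```text
clock: 9.07
eef_pos: [558.2, -142.5, 163.2]
tcp_rot: [-3.141, 0.0, -2.848]
contact_force: [2.0, -1.7, 0.6]
opening: 0.395
grasp_force: 70.1
```

Run:
```python
from h import *
s=sense();print(s['eef_pos'],s['contact_force'],s['wrist_torque'])
a=snap('wrist','w5')['img'][60:420,20:420,::-1]; b=snap('scene','s5')['img'][120:290,80:250,::-1]
o=np.zeros((450,800,3),np.uint8)
o[:360,:400]=a; o[:400,400:]=cv2.resize(b,(400,400),interpolation=cv2.INTER_CUBIC)
cv2.imwrite('pics/c5.png',o)
```

```text
[ 558.17278397 -142.54162656  163.17580531] [ 1.9952007  -1.74428726  0.63574607] [-0.41489132 -0.33349944  0.10774183]
```

View pics/c5.png

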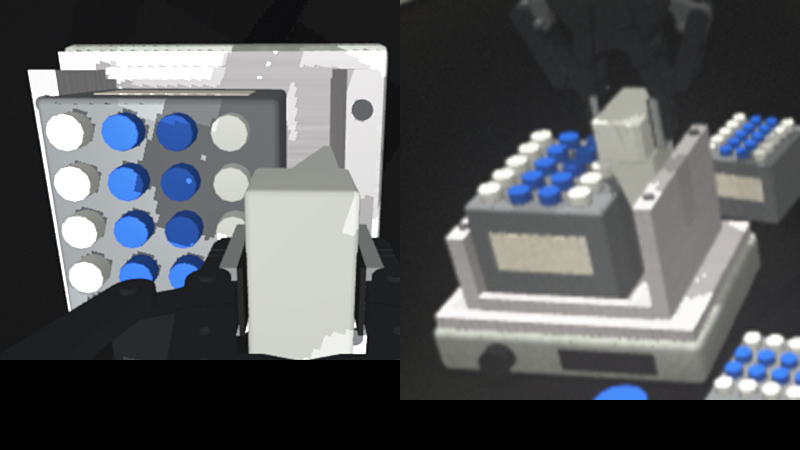

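step_arm(motion=[{"claw": 20,"delta_pos": [0,0,1.5],"turn": 0},{"claw": 20,"delta_pos": [0,0,0],"turn": 0},{"claw": 20,"delta_pos": [0,0,0],"turn": 0}])

```text
clock: 9.42
eef_pos: [558.2, -142.5, 161.8]
tcp_rot: [-3.141, 0.0, -2.848]
contact_force: [1.1, -2.5, 3.0]
opening: 0.397
grasp_force: 70.5
```

step_arm(motion=[{"claw": 20,"delta_pos": [0,0,1],"turn": 0},{"claw": 20,"delta_pos": [0,0,0],"turn": 0},{"claw": 20,"delta_pos": [0,0,0],"turn": 0}])

```text
clock: 9.67
eef_pos: [558.3, -142.5, 161.0]
tcp_rot: [-3.141, 0.0, -2.848]
contact_force: [-0.3, -1.6, 5.4]
opening: 0.389
grasp_force: 70.7
```

step_arm(motion=[{"claw": 20,"delta_pos": [0,0,1],"turn": 0},{"claw": 20,"delta_pos": [0,0,0],"turn": 0},{"claw": 20,"delta_pos": [0,0,0],"turn": 0}])

```text
clock: 9.92
eef_pos: [558.4, -142.4, 160.5]
tcp_rot: [-3.141, 0.001, -2.848]
contact_force: [-0.6, -0.1, 9.7]
opening: 0.391
grasp_force: 71.4
```

step_arm(force=100, motion=[{"claw": 20,"delta_pos": [0,0,1],"turn": 0},{"claw": 20,"delta_pos": [0,0,1],"turn": 0},{"claw": 20,"delta_pos": [0,0,0],"turn": 0},{"claw": 20,"delta_pos": [0,0,0],"turn": 0}])

```text
clock: 10.25
eef_pos: [558.5, -142.3, 159.7]
tcp_rot: [-3.141, 0.001, -2.848]
contact_force: [-4.2, 1.8, 20.6]
opening: 0.384
grasp_force: 101.8
```

step_arm(motion=[{"claw": 20,"delta_pos": [0,0,1],"turn": 0},{"claw": 20,"delta_pos": [0,0,0.5],"turn": 0},{"claw": 20,"delta_pos": [0,0,0],"turn": 0},{"claw": 20,"delta_pos": [0,0,0],"turn": 0}])

```text
clock: 10.58
eef_pos: [558.7, -142.2, 159.4]
tcp_rot: [-3.141, 0.002, -2.847]
contact_force: [-7.1, 3.6, 32.4]
opening: 0.385
grasp_force: 103.4
```

step_arm(motion=[{"claw": 20,"delta_pos": [0,0,-1.5],"turn": 0},{"claw": 20,"delta_pos": [0,0,-1],"turn": 0},{"claw": 20,"delta_pos": [0,0,0],"turn": 0}])

```text
clock: 10.83
eef_pos: [558.5, -142.3, 159.6]
tcp_rot: [-3.141, 0.001, -2.847]
contact_force: [-0.8, 1.6, 11.1]
opening: 0.386
grasp_force: 100.1
```

step_arm(motion=[{"claw": 60,"delta_pos": [0,0,0],"turn": 0},{"claw": 85,"delta_pos": [0,0,0],"turn": 0},{"claw": 85,"delta_pos": [0,0,0],"turn": 0},{"claw": 85,"delta_pos": [0,0,0],"turn": 0},{"claw": 85,"delta_pos": [0,0,0],"turn": 0},{"claw": 85,"delta_pos": [0,0,0],"turn": 0}])

```text
clock: 11.33
eef_pos: [557.9, -142.4, 158.5]
tcp_rot: [3.141, -0.001, -2.849]
contact_force: [-0.2, -0.2, 0.4]
opening: 0.997
grasp_force: 0.0
```

step_arm(motion=[{"claw": 85,"delta_pos": [0,0,-10],"turn": 0},{"claw": 85,"delta_pos": [0,0,-25],"turn": 0},{"claw": 85,"delta_pos": [0,0,-30],"turn": 0},{"claw": 85,"delta_pos": [0,0,-25],"turn": 0},{"claw": 85,"delta_pos": [0,0,-10],"turn": 0},{"claw": 85,"delta_pos": [0,0,0],"turn": 0},{"claw": 85,"delta_pos": [0,0,0],"turn": 0},{"claw": 85,"delta_pos": [0,0,0],"turn": 0}])

```text
clock: 12.0
eef_pos: [557.3, -142.3, 257.5]
tcp_rot: [3.141, -0.002, -2.848]
contact_force: [-0.2, -0.4, -0.3]
opening: 0.995
grasp_force: 0.0
```

Run:
```python
from h import *
a=snap('wrist','w6')['img'][:480,100:500,::-1]; b=snap('scene','s6')['img'][120:290,80:250,::-1]
o=np.zeros((480,800,3),np.uint8)
o[:480,:400]=a; o[:400,400:]=cv2.resize(b,(400,400),interpolation=cv2.INTER_CUBIC)
cv2.imwrite('pics/c6.png',o)
```

```text
(no output)
```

View pics/c6.png

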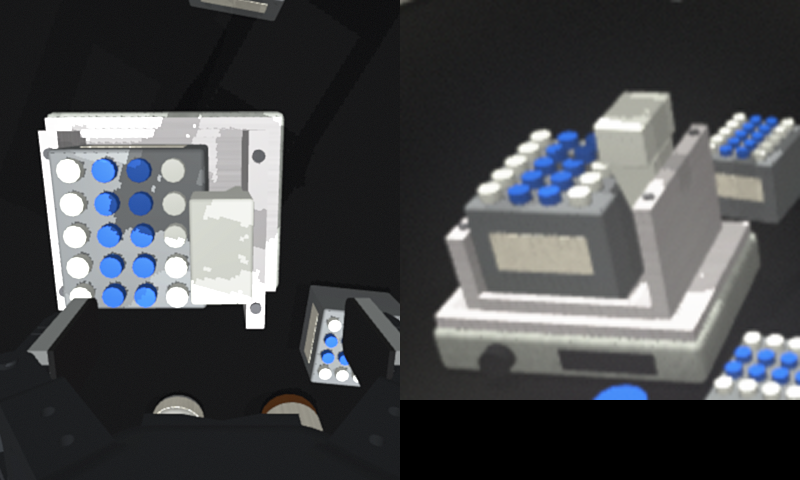

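The wedge stands alone in the gap with its head at crop (222,250), flat to the plate. The rack's left edge (crop x≈48) now meets the stop. One last numeric check before I hand in.

Run:
```python
from h import *
d=load('w6');c=np.array([571.6,-185.9]);a=.2935
R=np.array([[np.cos(a),-np.sin(a)],[np.sin(a),np.cos(a)]])
for n,x,y,z in(('plate in',248,150,140),('screw',258,156,140),('screw2',256,308,140),('rack',207,160,130),('h',191,199,183),('h',252,198,183),('h',252,303,183),('h',193,304,183)):
    print(n,(R.T@(ray(d,100+x,y,z)[:2]-c)).round(1))
```

```text
plate in [-53.2  61.4]
screw [-49.6  67.5]
screw2 [50.  68.4]
rack [-46.6  36.3]
h [-30.6  29.7]
h [-31.1  61.1]
h [27.2 62.1]
h [27.8 29.6]
```

```bash
python3 -c "
from h import *
print(sign_off())"
```

```text
the job is handed in; nothing more can be done
None
```

The thick wedge is jammed in the gap, flat face to the plate, after pressing to about 32 N; the rack has slid about 4 mm and looks hard against the stop, the gripper has let go, the slim wedge was left in the holder, and the job is handed in (no verdict returned).

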